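# Knock out and re-lock a hinged plinth mould

## Task

Unlock the hinged mould and work its lid right back, fully shut and right back again to feel that the hinge swings freely; if it binds do not force it, but lift out the stray sprue behind the hinge and drop that in the grey scrap tub. Then push every plinth out through the bottom of the mould into its catch tray with the drift, not with the fingers, and stand the drift back in its holder. Finally shut the lid and push the locking pin fully home through the three eyelets, leaving the dog, the portrait head and the tape dispenser alone.

Things in the scene. Friction and masses are not known exactly. Their poses are not given: they have to be found in the camera images.
- mould: Fixed aluminium mould block 96 x 248 x 40 mm, its underside 62 mm over the bench on grey cheeks. Origin: on the bench under its middle. Own axes (mould frame): x from the lid's front edge to the hinge, y left seen from the front, z up. Block top at z 102, shut lid's top at 110 mm. Below it a padded catch tray: floor at z 8, x -66 to 46, y -110 to 110 mm, rims 24 mm high.
- lid (a joint): Angle of the blue lid, rad: 0 fully shut, growing as the front edge lifts, 1.95 right back against its stop. Plate 98 x 244 x 8 mm, 0.4 kg, from 8 mm in front of the hinge axis. Friction hinge: the lid stays where it is left; about 5 N at the bar moves it. With the sprue in the gutter it stops dead at about 1.2 to 1.6.
- hinge (a point): Middle of the lid's hinge axis (parallel to the mould's y), at mould x 56, z 106 mm; fixed. Behind it is an open gutter: floor at mould z 88, x 55 to 86, y -64 to 64 mm, front step up to z 97, rear wall up to z 118.
- lid_bar (a point): Middle of the lid's red handle bar: round, 14 mm thick, parallel to the mould's y, free length 92 mm, 148 mm from the hinge axis, in the plane of the lid, 35 mm clear of the lid's front edge. It moves with the lid (shut: mould x -92, z 106 mm).
- hasp (a point): Centre of the hasp (mould x -70, y -104, z 106 mm), axes as the mould's. Three lugs 36 x 36 mm, 8 mm thick, with 18 mm round eyelets stand in line, centred at y -14, 0 and +14 mm from here: the outer two fixed, the middle one part of the lid, in line only when it is fully shut. The pin goes in from the mould's -y side towards +y.
- pin_collar (a point): Locking pin, 80 g, at the start in the hasp: on its axis, at the front face of the collar (crossbar 30 x 6 x 14 mm). Own +y runs to the tip: round steel shank 12 mm thick, 70 mm long, the last 10 mm tapered; to -y an orange square handle 14 x 14 x 54 mm. Fully home this point is 18 mm to -y of the hasp point. Lying flat on the bench its axis is 7 mm up.
- pin_grip (a point): Middle of the pin's orange handle, 33 mm to -y of the collar face.
- pin_tip (a point): Tip of the pin's shank.
- bore1 (a point): Centre of the mouth of bore 1 (of 4, along y) at the block's top face: a square hole 45 x 47 mm right through the 40 mm block, maybe empty.
- bore2 (a point): Centre of the mouth of bore 2 (of 4, along y) at the block's top face: a square hole 45 x 47 mm right through the 40 mm block, maybe empty.
- bore3 (a point): Centre of the mouth of bore 3 (of 4, along y) at the block's top face: a square hole 45 x 47 mm right through the 40 mm block, maybe empty.
- bore4 (a point): Centre of the mouth of bore 4 (of 4, along y) at the block's top face: a square hole 45 x 47 mm right through the 40 mm block, maybe empty.
- plinth1_mid (a point): Centre of the cream resin figure plinth 1, 44 x 44 x 34 mm, 75 g, at the start tight in bore 1 (top 2 mm below the block's top), or absent. Rubber strips in the bore grip it: 8 to 14 N pushes it down; once its top is driven to 55 mm over the bench it drops into the tray.
- plinth2_mid (a point): Centre of the cream resin figure plinth 2, 44 x 44 x 34 mm, 75 g, at the start tight in bore 2 (top 2 mm below the block's top), or absent. Rubber strips in the bore grip it: 8 to 14 N pushes it down; once its top is driven to 55 mm over the bench it drops into the tray.
- plinth3_mid (a point): Centre of the cream resin figure plinth 3, 44 x 44 x 34 mm, 75 g, at the start tight in bore 3 (top 2 mm below the block's top), or absent. Rubber strips in the bore grip it: 8 to 14 N pushes it down; once its top is driven to 55 mm over the bench it drops into the tray.
- plinth4_mid (a point): Centre of the cream resin figure plinth 4, 44 x 44 x 34 mm, 75 g, at the start tight in bore 4 (top 2 mm below the block's top), or absent. Rubber strips in the bore grip it: 8 to 14 N pushes it down; once its top is driven to 55 mm over the bench it drops into the tray.
- sprue_stub (a point): Stray cream resin sprue, 80 g, lying in the gutter behind the hinge, or absent: a bar 28 x 70 x 28 mm (long along its y) with a round stub 18 mm thick, 45 mm tall on its middle. This point: stub's axis, 55 mm over the bar's underside, 18 mm below the stub's top. It lifts straight out only while the lid is shut or nearly so.
- tub: Grey scrap tub, fixed, open box 125 x 125 x 50 mm, walls and floor 4 mm. Origin: centre of its underside.
- stand: Wooden holder for the drift, fixed, 66 x 66 x 70 mm, with a 36 mm square well, its floor 15 mm over the bench. Origin: centre of its underside.
- drift_grip (a point): Drift standing upright in its holder, 220 g, 160 mm long: this point is the middle of its black grip (28 mm thick, 50 mm tall), 125 mm over the flat tip; above the grip is a brass end 24 mm wide, 10 mm high. The shank below is 22 mm thick.
- drift_tip (a point): Centre of the drift's flat lower end; own z points up the drift.
- dog: Finished white and brown dog figure, about 130 x 35 x 110 mm, origin under its middle. Leave alone.
- bust: Small portrait head on a round wooden foot, 64 mm across, 100 mm tall, origin under it. Leave alone.
- tape: Blue tape dispenser, 55 x 130 x 80 mm, origin under its middle. Leave alone.
Mind the look-alikes: they are no part of the job. Of the things that look like the part that bears drift_grip, the middle-sized one is meant.

How it is judged:
By the outcome, as a careful person would: the job done as asked, in the order asked, and still so for the second after the job is handed in, with the robot touching nothing.
Of plinth1, plinth2, plinth3, plinth4, sprue only 3 to 5 are there at a start; the rules pass over those that are not, and their reading is None.
At some moment in a run one of pin may be knocked a few centimetres aside while the robot is not near it.
It also fails if it takes over 210 s, if anything falls off the work surface, if the arm or the gripper's body presses on something with over 40 N, if the wrist force passes 120 N, or if a joint passes its speed limit or range.

## Robot

A 6-joint arm with a two-finger parallel gripper is mounted at the origin on the work surface. World frame = base frame: x ahead of the robot, y to its left, z up, the work surface at z = 0. Lengths are in mm, angles in rad, forces in N, time in s.
With the tool pointing down it reaches from about 400 to 825 mm from the base axis. Payload 7 kg.
Tool frame: the origin (TCP) lies at the very end of the fingers, on their centre line; the grasp point (between the pads) lies 19 mm behind it; z points along the fingers, y is the line along which they close (so a half turn about z gives the same grasp; the last joint's range is limited). The gripper opens to 88 mm and grips with 3 to 60 N. Pads are 19 mm wide; open, the fingers measure 130 mm over their backs; the gripper's body (78 mm by 193 mm) begins 47 mm behind the grasp point.
Start: joints at [1.414, 0.359, 0.012, 0, -1.224, -0.288], TCP at [290.442, 609.293, 226.561] pointing down, gripper open.
Joint ranges: [-3.07, 3.07], [-1.43, 2.12], [-1.02, 1.25], [-3.03, 1.67], [-3.05, -0], [-3.03, 3.03]. Speed limits (rad/s): [2.39, 2.39, 3.01, 3.14, 3.14, 3.14].

## Interface

Orientations are given as a unit quaternion [x, y, z, w].
In Python, from plant import bot gives the robot as it stands. Calls block until the motion is done:
- bot.move_ptp(position, orientation): joint-space move of the TCP to a pose.
- bot.line_to(position, velocity=150, ori=None): straight line of the TCP; ori=None keeps the orientation; velocity is the mean speed in mm/s.
- bot.move_joints(angles): joint-space move.
- bot.move_gripper(opening, force=None): finger opening in mm; force is the grip in N (None keeps the last); returns when the fingers have stopped.
- bot.pause(seconds).
- bot.solve_ik(position, orientation): joint angles nearest the present ones, or None.
- bot.read_state(): the state.
- bot.camera(name): name is "side" or "top" or "wrist"; returns the picture (480x640x3 uint8, red, green, blue); there is no depth.
- bot.get_calibration(name): a dict with "fx", "fy", "cx", "cy" (pixels), "view" (4x4, takes a point from world to camera coordinates); the wrist camera has in their place "T_tool_cam" (4x4, takes a point from camera to tool coordinates, whose origin is the TCP and whose axes are the flange's). Camera axes: x right, y up, looking along -z (the intrinsics and any distortion apply to the point x, -y, -z); pixel columns grow to the right and rows downward; lengths in mm; the calibration is good to about 2 mm. The wrist camera is an equidistant fisheye: a pixel r from the principal point sees the ray r / f radians off the axis. A picture is of the moment at which its call begins: read the wrist's pose just before it. get_calibration takes no time and is no camera call.
A pose or a line that the arm cannot do raises bot.Unreachable and nothing moves.
- bot.close_job(): hands the job in; it is judged then, once.
The state is a dict: "t": time; "joint_pos": joint angles; "qvel": joint speeds; "tau": joint torques, N m; "tcp_pos": TCP position; "eef_rot": TCP orientation; "contact_force": force on the tool from outside, world axes, zero at the start; "moment": the same for the moment, N m; "width": finger opening in mm; "finger_force": force on a finger pad.
Only numpy, scipy, OpenCV 4.12 (cv2) and the standard library are available. Lean on these libraries where they do the work, as an engineer would, in place of code of your own. Each camera call takes 0.05 s, during which the arm holds its last target. There are 200 camera calls.

## Working session

There is one attempt and no reset: what is moved stays moved. The work goes in short steps, each a Python script; the robot and the scene stay as the last script left them, time stands still between calls to the robot, and variables do not carry over. Pictures are saved under pics/ and viewed, at most 15 in all, crops included, and the job is handed in when it is done.

```bash
ls; mkdir -p pics
python3 - <<'E'
from plant import bot
import cv2,numpy as np
s=bot.read_state();print(s)
for n in("top","side","wrist"):
    im=bot.camera(n);cv2.imwrite(f"pics/{n}0.png",im[:,:,::-1]);print(n,{k:np.round(v,4).tolist() for k,v in bot.get_calibration(n).items()})
E
```

```text
pics
{'t': 0.0, 'joint_pos': array([ 1.41409082e+00,  3.59379733e-01,  1.10476379e-02, -3.68326104e-04,
       -1.22411568e+00, -2.88112824e-01]), 'qvel': array([ 0.00228924,  0.00071531,  0.0014841 , -0.00046949, -0.00104611,
        0.00033205]), 'tau': array([-8.31979196e-05, -5.82719564e+01,  2.93053901e+01,  6.99709877e+00,
        7.01659505e-03, -1.52853718e-04]), 'tcp_pos': array([290.24582171, 608.85139556, 225.61916721]), 'eef_rot': array([ 9.75354683e-01, -2.20641179e-01, -1.18566907e-04,  8.35312424e-04]), 'contact_force': array([-0.27431949, -0.11018614, -0.07448148]), 'moment': array([-0.02766409, -0.0162427 ,  0.02170058]), 'finger_force': 0.0, 'width': 87.71287700755389}
top {'fx': 511.782, 'fy': 511.782, 'cx': 323.6521, 'cy': 237.1507, 'view': [[-0.0219, -0.9997, 0.0076, 87.7426], [0.9914, -0.0207, 0.1293, -600.499], [-0.1291, 0.0103, 0.9916, -1127.8662], [0.0, 0.0, 0.0, 1.0]]}
side {'fx': 519.6372, 'fy': 519.6372, 'cx': 318.1192, 'cy': 237.5616, 'view': [[0.7523, -0.6587, -0.0093, -404.2463], [0.5168, 0.5814, 0.6284, -414.0264], [-0.4085, -0.4776, 0.7778, -808.1886], [0.0, 0.0, 0.0, 1.0]]}
wrist {'fx': 371.6483, 'fy': 371.6483, 'cx': 326.5193, 'cy': 237.2676, 'T_tool_cam': [[0.0001, 0.9583, 0.2857, 76.9947], [1.0, -0.0001, 0.0001, 0.2702], [0.0001, 0.2857, -0.9583, -157.8353], [0.0, 0.0, 0.0, 1.0]]}
```

View pics/top0.png

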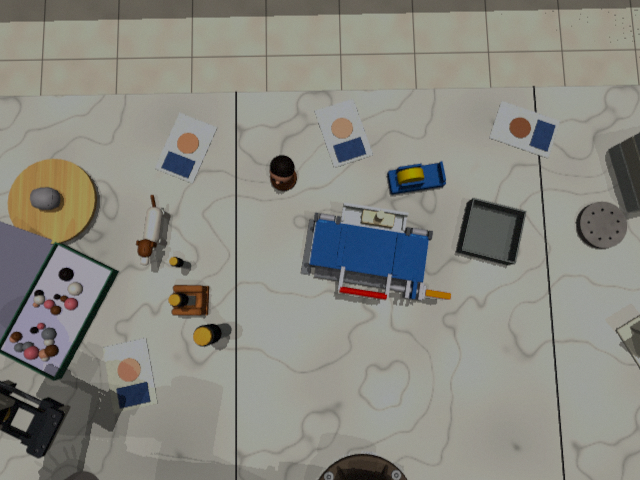

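View pics/side0.png

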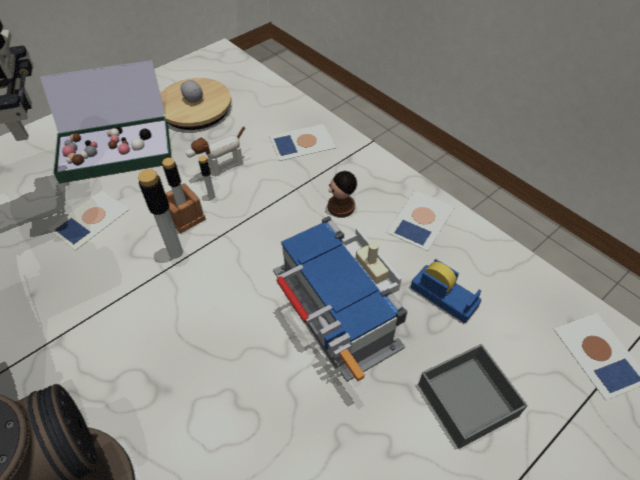

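Top view: the mould is at about (370,250), with the red bar near (363,293), the pin handle at (438,295) and the sprue in the gutter at (378,217). The tub is at (491,232). The middle-sized drift stands in its holder at (188,300), with look-alikes at (207,334) and (177,262). The side view agrees.

```bash
cat > h.py <<'E'
from plant import bot
import cv2,numpy as np
from scipy.spatial.transform import Rotation as R
def ray(n,uv,st=None):
    c=bot.get_calibration(n);uv=np.asarray(uv,float)
    if n=="wrist":
        d=uv-[c["cx"],c["cy"]];r=np.hypot(*d);th=r/c["fx"];d=d/max(r,1e-9)
        v=np.array([np.sin(th)*d[0],-np.sin(th)*d[1],-np.cos(th)])
        T=np.array(c["T_tool_cam"]);Q=R.from_quat(st["eef_rot"]).as_matrix()
        return st["tcp_pos"]+Q@T[:3,3],Q@T[:3,:3]@v
    V=np.array(c["view"]);v=np.array([(uv[0]-c["cx"])/c["fx"],-(uv[1]-c["cy"])/c["fy"],-1])
    return -V[:3,:3].T@V[:3,3],V[:3,:3].T@(v/np.linalg.norm(v))
def onz(n,uv,z,st=None):
    o,d=ray(n,uv,st);return o+d*(z-o[2])/d[2]
def tri(*rs):
    A=0;b=0
    for o,d in rs:
        P=np.eye(3)-np.outer(d,d);A=A+P;b=b+P@o
    p=np.linalg.solve(A,b);return p,[np.linalg.norm((np.eye(3)-np.outer(d,d))@(p-o)) for o,d in rs]
def blobs(im,lo,hi,amin=25,box=None):
    m=cv2.inRange(cv2.cvtColor(im,cv2.COLOR_RGB2HSV),lo,hi)
    if box: k=np.zeros_like(m);k[box[1]:box[3],box[0]:box[2]]=1;m*=k
    cs,_=cv2.findContours(m,cv2.RETR_EXTERNAL,cv2.CHAIN_APPROX_NONE)
    return sorted([(cv2.contourArea(c),c) for c in cs if cv2.contourArea(c)>=amin],key=lambda a:-a[0])
def show(b):
    for a,c in b[:8]:
        r=cv2.minAreaRect(c);print(int(a),np.round(r[0],1),np.round(r[1],1),round(r[2]),np.round(cv2.boxPoints(r)).astype(int).tolist())
def snap(n,name):
    st=bot.read_state();im=bot.camera(n);cv2.imwrite(f"pics/{name}.png",im[:,:,::-1]);return im,st
def load(name): return cv2.imread(f"pics/{name}.png")[:,:,::-1].copy()
E
python3 - <<'E'
from h import *
t=load("top0");s=load("side0")
for n,im in(("top",t),("side",s)):
  for nm,lo,hi,box in(("red",(0,180,120),(6,255,255),(260,180,470,400) ),("orange",(10,170,150),(20,255,255),(300,200,480,400)),("blue",(100,150,60),(125,255,255),(260,200,440,370)),("black",(0,0,0),(180,120,48),(140,140,240,360)),("brass",(15,120,90),(28,255,255),(140,140,240,360)),("sprue",(18,40,120),(32,130,255),(340,190,410,290)),("tub",(0,0,0),(180,90,80),(400,190,540,470))):
    print(n,nm);show(blobs(im,lo,hi,20,box))
E
```

```text
top red
194 [363.1 292.5] [46.7  5.3] 9 [[340, 291], [340, 286], [387, 294], [386, 299]]
top orange
103 [437.9 293.8] [24.8  5.2] 9 [[425, 295], [426, 289], [451, 293], [450, 298]]
top blue
5017 [368.  258.7] [113.7  63.6] 9 [[307, 281], [317, 218], [429, 236], [419, 299]]
top black
113 [213.7 332.9] [19.4 15.8] 78 [[204, 325], [219, 322], [223, 341], [208, 344]]
37 [184.1 301. ] [11.2 11.2] 6 [[178, 306], [179, 295], [190, 296], [189, 307]]
top brass
237 [201.5 336. ] [18. 17.] 90 [[193, 327], [210, 327], [210, 345], [193, 345]]
93 [174.  299.5] [10.6 10.6] 45 [[166, 300], [174, 292], [182, 300], [174, 307]]
41 [173.3 260.8] [7.1 7.8] 45 [[168, 261], [174, 256], [179, 261], [173, 266]]
top sprue
top tub
3248 [490.2 231.9] [60.2 57. ] 13 [[454, 253], [468, 197], [526, 211], [513, 267]]
49 [403. 289.] [18.  6.] 90 [[400, 280], [406, 280], [406, 298], [400, 298]]
35 [408.  230.5] [6.7 8. ] 27 [[403, 233], [407, 225], [413, 228], [409, 236]]
29 [428.8 234.7] [5.7 8.4] 11 [[425, 238], [427, 230], [432, 231], [431, 239]]
23 [413.7 290.7] [10.  18.2] 5 [[408, 299], [409, 281], [419, 282], 
[... 450 characters left out ...]
85], [170, 188]]
168 [154.5 160.9] [ 8.8 30.7] 80 [[139, 159], [169, 154], [170, 162], [140, 168]]
83 [205.  168.8] [13.4  8.1] 77 [[200, 163], [208, 161], [210, 174], [202, 176]]
side brass
153 [148.  176.5] [13. 16.] 90 [[140, 170], [156, 170], [156, 183], [140, 183]]
65 [167.5 162. ] [ 8. 11.] 90 [[162, 158], [173, 158], [173, 166], [162, 166]]
side sprue
39 [370.5 263. ] [34.6 12. ] 45 [[354, 255], [363, 247], [387, 271], [379, 280]]
side tub
1338 [480.7 372.7] [103.5  49.3] 21 [[423, 377], [441, 331], [538, 369], [520, 414]]
977 [463.6 418.4] [108.1  57.9] 18 [[403, 429], [421, 374], [524, 408], [506, 463]]
38 [402.1 317.4] [ 5.3 11.9] 14 [[398, 323], [401, 311], [406, 312], [403, 324]]
```

Run:
```python
from h import *
np.set_printoptions(suppress=True,precision=1)
print("bar",tri(ray("top",(363.1,292.5)),ray("side",(292.1,298.1))), onz("top",(363.1,292.5),108))
a,b=onz("top",(340,288.5),108),onz("top",(386.5,296.5),108)
print(a,b,np.linalg.norm(a-b),"yaw",np.arctan2(-(b-a)[0]*-1,-(b-a)[1]*1), (a-b))
C=[onz("top",p,110) for p in[(307,281),(317,218),(429,236),(419,299)]]
for c in C:print(c)
d=(C[0]+C[1]-C[2]-C[3])/2;print("lid y-ax",d,np.arctan2(-d[0],d[1]),"centre",sum(C)/4)
print("lidside",onz("side",(338.9,280.3),110))
print("orange",onz("top",(437.9,293.8),110))
print("drift",tri(ray("top",(174,299.5)),ray("side",(167.5,161))),onz("top",(174,299.5),172))
print("big",tri(ray("top",(201.5,336)),ray("side",(148,176.5))))
print("small",tri(ray("top",(173.3,260.8)),ray("side",(203.5,158))))
T=[onz("top",p,50) for p in[(454,253),(468,197),(526,211),(513,267)]]
print("tub",sum(T)/4,T)
im=load("top0")[185:345,290:460];s=load("side0")[120:240,130:230]
cv2.imwrite("pics/c.png",np.vstack([cv2.resize(im,(637,600))])[:,:,::-1])
```

```text
bar (array([473.3,  -5.3, 104.5]), [np.float64(0.3183917027007745), np.float64(0.3183917027008024)]) [473.5  -5.2 108. ]
[483.   43.4 108. ] [464.  -54.4 108. ] 99.62512143124091 yaw -0.19134652536052002 [18.9 97.8  0. ]
[500.2 112.9 110. ]
[634.7  89.  110. ]
[ 590.7 -150.1  110. ]
[ 457.3 -122.5  110. ]
lid y-ax [ 43.5 237.3   0. ] -0.18123977848285475 centre [545.7 -17.7 110. ]
lidside [557.9 -34.8 110. ]
orange [ 467.3 -163.   110. ]
drift (array([466.3, 375.2, 172.9]), [np.float64(0.24880600862235655), np.float64(0.248806008622388)]) [466.6 375.4 172. ]
big (array([397.8, 308.4, 222.8]), [np.float64(0.8568097624477985), np.float64(0.8568097624476539)])
small (array([549.7, 392.6, 118.2]), [np.float64(1.5234991702056646), np.float64(1.5234991702056062)])
tub [ 605.1 -302.7   50. ] [array([ 558.6, -217.7,   50. ]), array([ 686.4, -256.8,   50. ]), array([ 651.2, -387.4,   50. ]), array([ 524.3, -348.8,   50. ])]
```

View pics/c.png

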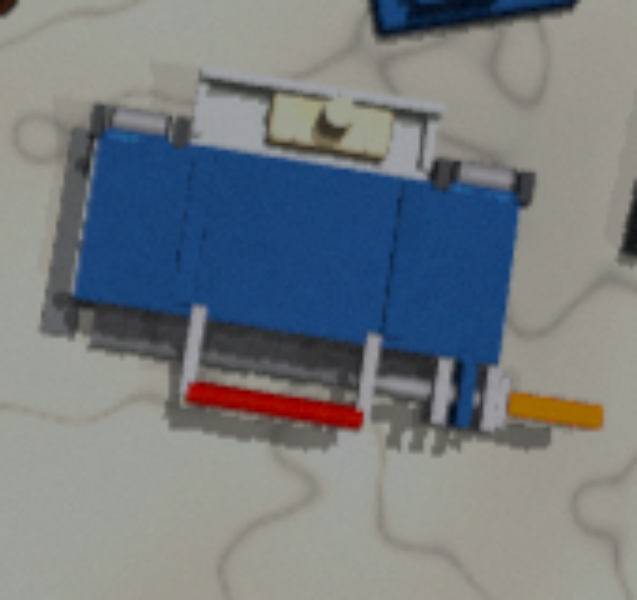

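Crop: the sprue lies in the gutter with its stub upright. The pin is home in the hasp, its orange handle pointing to -y, which agrees within about 1 mm with the mould pose I get from the bar. Next I unlock it.

```bash
cat >> h.py <<'E'
YAW=-0.187
O=np.array([563.7,-22.4,0.])
def M(x,y,z=0): return O+R.from_euler('z',YAW).apply([x,y,z])
def down(tx):  # tool pointing down, tool x axis at world angle tx
    x=np.array([np.cos(tx),np.sin(tx),0]);z=np.array([0,0,-1.]);return R.from_matrix(np.c_[x,np.cross(z,x),z]).as_quat()
def qx(flip=0): return down(YAW+np.pi/2+flip*np.pi)  # closing along mould x
def F(): return np.array(bot.read_state()["contact_force"])
def rep(m=""):
    s=bot.read_state();print(m,"t%.1f"%s["t"],np.round(s["tcp_pos"],1),"F",np.round(s["contact_force"],1),"w%.1f ff%.1f"%(s["width"],s["finger_force"]),flush=True)
E
python3 - <<'E'
from h import *
for f in(0,1):
    for p in (M(-92,0,180),M(-70,-155,140),M(111,0,230),M(-70,-290,5)):
        q=bot.solve_ik(p,qx(f));print(f,None if q is None else np.round(q,2))
for tx in (YAW,YAW+np.pi): print(tx,[None if (q:=bot.solve_ik(p,down(tx))) is None else np.round(q,2) for p in(M(0,0,200),np.array([466,375,200.]))])
E
```

```text
0 [ 0.41  0.06 -0.49  0.   -1.02  2.55]
0 [ 0.07  0.14 -0.5   0.   -0.93  2.89]
0 [ 0.22  0.36  0.01  0.   -1.23  2.73]
0 None
1 [ 0.41  0.06 -0.49  0.   -1.02 -0.59]
1 [ 0.07  0.14 -0.5   0.   -0.93 -0.25]
1 [ 0.22  0.36  0.01  0.   -1.23 -0.41]
1 [-0.22  0.38 -0.56  0.   -0.63  0.03]
-0.187 [array([ 0.31,  0.2 , -0.28,  0.  , -1.1 ,  1.08]), array([ 1.  ,  0.25, -0.2 ,  0.  , -1.12,  0.38])]
2.9545926535897933 [array([ 0.31,  0.2 , -0.28,  0.  , -1.1 , -2.06]), array([ 1.  ,  0.25, -0.2 ,  0.  , -1.12, -2.76])]
```

Run:
```python
from h import *
q=qx(1)
bot.line_to([290.4,609.3,340],300)
bot.move_gripper(36,40)
bot.move_ptp(M(-70,-155,200),q)
bot.line_to(M(-70,-155,99),120);rep("at")
bot.move_gripper(0,40);bot.pause(.2);rep("grip")
for y in(-165,-180,-200,-250,-290):
    bot.line_to(M(-70,y,99),100);rep(y)
im,st=snap("wrist","w1");snap("top","t1")
```

```text
at t5.5 [ 466.7 -161.7   99.6] F [-0.2 -0.6  0.2] w35.9 ff0.0
grip t6.2 [ 466.3 -161.7   99.2] F [ 0.9 -0.4  1.6] w13.6 ff40.0
-165 t6.5 [ 464.2 -172.    99.1] F [-0.1 -1.7  1.8] w13.5 ff40.0
-180 t6.8 [ 461.2 -186.6   98.9] F [ 0.1 -0.6  0.6] w14.0 ff40.0
-200 t7.1 [ 457.6 -206.1   98.9] F [-0.1 -1.3  0.9] w13.7 ff40.0
-250 t7.8 [ 448.3 -254.9   98.8] F [-0.1  0.3 -0.6] w13.3 ff40.0
-290 t8.3 [ 440.9 -294.3   98.9] F [-0.8  0.3 -1.1] w13.2 ff40.0
```

View pics/w1.png

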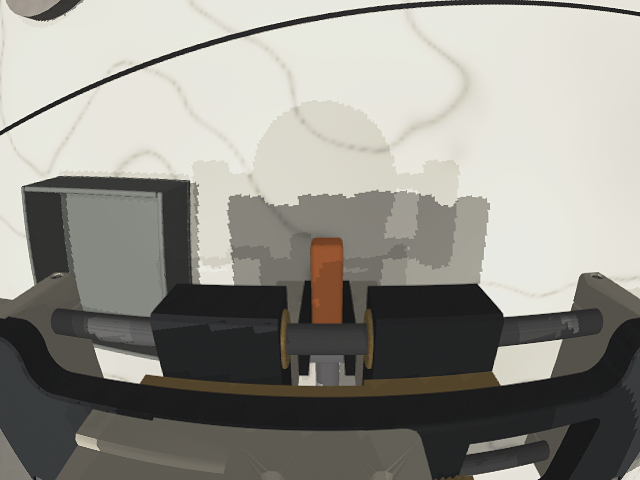

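The wrist view shows the pin held squarely, its orange handle end at (327,280), and the tub clear on the left. I'll lay it down here, then feel the lid.

```bash
cat >> h.py <<'E'
D=15. # TCP below bar centre
def bar(th,dz=0): return M(56-148*np.cos(th),0,106+148*np.sin(th)-D+dz)
def swing(a,b,lim=14,step=.13,vel=120,stop=True):
    """follow arc; outward tangential resisting force limit; returns angle reached"""
    n=max(1,int(np.ceil(abs(b-a)/step)));log=[];sg=np.sign(b-a)
    for th in np.linspace(a,b,n+1)[1:]:
        bot.line_to(bar(th),vel)
        f=R.from_euler('z',-YAW).apply(F());ft=(f@[np.sin(th),0,np.cos(th)])*sg
        log.append((round(th,2),round(-ft,1)))
        if -ft>lim: break
    print(log);return th
def angle():
    p=R.from_euler('z',-YAW).apply(np.array(bot.read_state()["tcp_pos"])-O);v=p-[56,0,106-D]
    return np.arctan2(v[2],-v[0]),np.hypot(v[0],v[2])
E
python3 - <<'E'
from h import *
q=qx(1)
bot.line_to(M(-70,-290,12),150)
for z in np.arange(9,1.4,-1.):
    bot.line_to(M(-70,-290,z),40)
    if F()[2]>2.5:break
rep("down")
bot.move_gripper(36);rep()
bot.line_to(M(-70,-290,180),300)
bot.line_to(M(-92,0,180),300)
bot.line_to(bar(0),120);rep("bar")
bot.move_gripper(0,20);bot.pause(.2);rep("grip")
th=swing(0,.9);print(angle())
th=swing(.9,1.95,12,.04,60);print(angle());rep()
E
```

```text
down t10.9 [ 441.1 -294.4    3.5] F [-1.4  0.3  4.8] w13.5 ff40.0
 t11.5 [ 441.  -294.3    3. ] F [ 0.2 -0.1 -0. ] w35.8 ff0.0
bar t14.3 [473.8  -5.5  91.5] F [ 1.  -1.   0.5] w35.9 ff0.0
grip t15.0 [472.1  -5.1  91.1] F [-6.9  2.9  6.6] w13.5 ff20.0
[(np.float64(0.13), np.float64(-0.2)), (np.float64(0.26), np.float64(-0.1)), (np.float64(0.39), np.float64(0.3)), (np.float64(0.51), np.float64(0.3)), (np.float64(0.64), np.float64(-0.0)), (np.float64(0.77), np.float64(1.8)), (np.float64(0.9), np.float64(2.8))]
(np.float64(0.8875309788610413), np.float64(152.30613462175762))
[(np.float64(0.94), np.float64(4.4)), (np.float64(0.98), np.float64(4.1)), (np.float64(1.02), np.float64(3.8)), (np.float64(1.06), np.float64(3.9)), (np.float64(1.09), np.float64(3.5)), (np.float64(1.13), np.float64(2.6)), (np.float64(1.17), np.float64(2.1)), (np.float64(1.21), np.float64(2.4)), (np.float64(1.25), np.float64(2.5)), (np.float64(1.29), np.float64(2.3)), (np.float64(1.33), np.float64(2.4)), (np.float64(1.37), np.float64(2.5)), (np.float64(1.41), np.float64(5.4)), (np.float64(1.44), np.float64(8.1)), (np.float64(1.48), np.float64(11.5)), (np.float64(1.52), np.float64(15.4))]
(np.float64(1.5029897230782205), np.float64(149.34174419422496))
 t21.1 [608.7 -31.2 240. ] F [-15.2   6.   13.7] w13.5 ff20.0
```

It binds at about 1.42 rad, so I back off and shut it again, then look at the sprue.

```bash
sed -i 's/^O=.*/O=np.array([562.2,-22.1,0.])/' h.py
python3 - <<'E'
from h import *
bot.move_gripper(None or 0,12)
swing(1.45,0,14);swing(0,-.03,10,.015,40);print(angle());rep("shut")
bot.move_gripper(32);rep()
bot.line_to(M(-92,0,200),250)
bot.move_ptp(M(70,20,260),down(YAW+np.pi));bot.pause(.3)   # camera toward the front
snap("wrist","w2");rep();im,st=snap("top","t2");snap("side","s2")
v=np.hstack([cv2.resize(im[190:310,290:470],(480,320)),cv2.resize(load("s2")[210:370,260:440],(320,320))])
cv2.imwrite("pics/v2.png",np.vstack([v,cv2.resize(load("w2"),(800,280))])[:,:,::-1])
E
```

```text
[(np.float64(1.33), np.float64(-2.7)), (np.float64(1.21), np.float64(-2.9)), (np.float64(1.09), np.float64(-2.9)), (np.float64(0.97), np.float64(-2.6)), (np.float64(0.85), np.float64(-2.8)), (np.float64(0.72), np.float64(-4.0)), (np.float64(0.6), np.float64(-4.2)), (np.float64(0.48), np.float64(-3.8)), (np.float64(0.36), np.float64(-4.1)), (np.float64(0.24), np.float64(-4.5)), (np.float64(0.12), np.float64(-3.8)), (np.float64(0.0), np.float64(-5.2))]
[(np.float64(-0.02), np.float64(5.1)), (np.float64(-0.03), np.float64(12.0))]
(np.float64(-0.02083003995316973), np.float64(147.71444818802257))
shut t25.6 [472.1  -5.   87.9] F [-2.9  1.6 11.9] w13.5 ff12.0
 t26.1 [471.8  -5.1  86.4] F [ 0.3 -0.4 -0.4] w32.1 ff0.0
 t28.4 [634.6 -15.3 260.2] F [-0.   0.  -0.3] w32.0 ff0.0
```

View pics/v2.png

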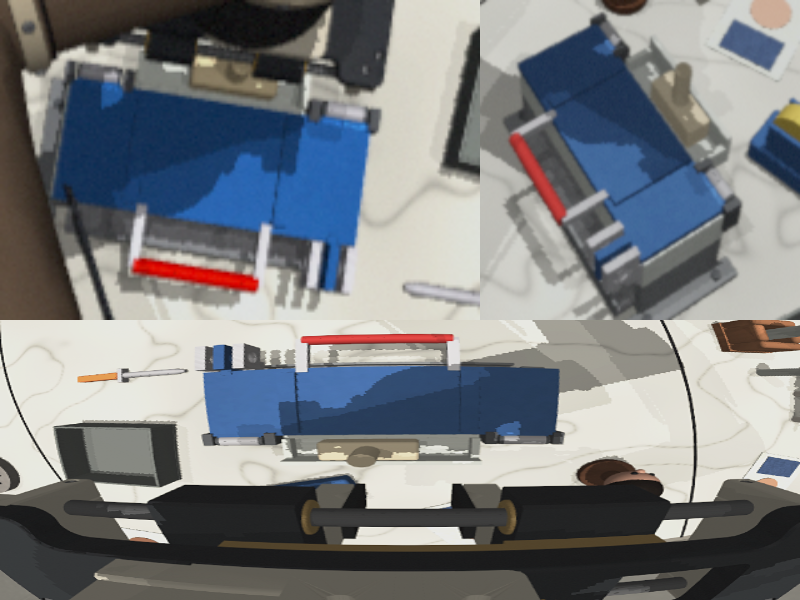

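v2: the lid is shut. The sprue stub's top is at about (374,245) in the side view and (380,214) in the first top view, and the pin lies on the bench beyond the hasp.

Run:
```python
from h import *
inv=lambda p:np.round(R.from_euler('z',-YAW).apply(p-O),1)
p,e=tri(ray("side",(373.6,245.5)),ray("top",(380.5,213.5)));print(inv(p),np.round(e,1))
s=load("s2")
show(blobs(s,(12,40,60),(30,160,255),15,(345,235,400,295)))
show(blobs(load("top0"),(12,30,60),(32,160,255),15,(355,205,400,230)))
c=np.vstack([cv2.resize(s[230:300,345:415],(400,400),interpolation=0)]);c2=cv2.resize(load("top0")[200:235,345:415],(400,200),interpolation=0);c3=cv2.resize(load("w2")[190:260,240:350],(400,254),interpolation=0)
k=np.zeros((460,800,3),np.uint8);k[:400,:400]=c;k[:200,400:]=c2;k[200:454,400:]=c3
cv2.imwrite("pics/v3.png",k[:,:,::-1])
```

```text
[ 74.2  -6.6 154.2] [0.1 0.1]
680 [373.6 262.8] [38.  25.3] 61 [[353, 252], [375, 240], [394, 273], [372, 286]]
243 [377.6 218.3] [33.6 14.8] 9 [[360, 223], [362, 208], [395, 214], [393, 228]]
```

View pics/v3.png

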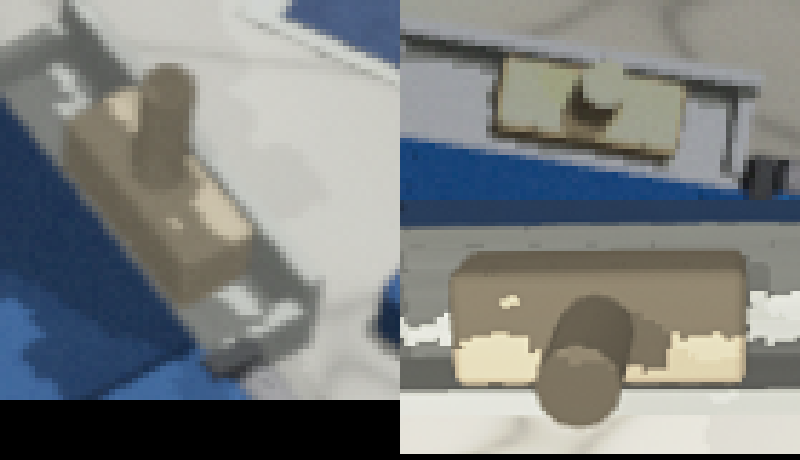

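v3: the stub's top disc is at wrist (289,241), top (381,214) and side (375,243).

```bash
cat > lidcyc.py <<'E'
from h import *
E
python3 - <<'E'
from h import *
inv=lambda p:np.round(R.from_euler('z',-YAW).apply(p-O),1)
st=bot.read_state()
rs=[ray("wrist",(289.2,241),st),ray("side",(374.8,243.1)),ray("top",(380.9,214))]
p,e=tri(*rs);print(inv(p),np.round(e,1));print([inv(onz(n,u,161,st)) for n,u in(("wrist",(289.2,241)),("side",(374.8,243.1)),("top",(380.9,214)))])
m=inv(p)
if abs(m[2]-161)<6 and 64<m[0]<78:
    g=M(m[0],m[1],126);q=down(YAW+np.pi)   # fingers close along mould y
    bot.move_gripper(50,30)
    bot.move_ptp(g+[0,0,60],q);bot.line_to(g,120);rep("at")
    bot.move_gripper(0,30);bot.pause(.2);rep("grip")
    bot.line_to(g+[0,0,30],60);rep("up");bot.line_to(g+[0,0,120],200)
    snap("wrist","w3");im,_=snap("side","s3")
    cv2.imwrite("pics/v4.png",np.hstack([cv2.resize(load("w3"),(400,300)),cv2.resize(im[150:390,260:580],(400,300))])[:,:,::-1])
E
```

```text
[ 72.8  -7.4 161.7] [1.3 2.2 1. ]
[array([ 71.7,  -7.2, 161. ]), array([ 75.5,  -7.3, 161. ]), array([ 72.1,  -7. , 161. ])]
at t30.1 [633.3 -42.6 127.3] F [-0.6 -0.5 -0.2] w49.7 ff0.0
grip t31.0 [632.4 -42.9 126.1] F [-0.8 -0.8  1.3] w17.0 ff30.0
up t31.6 [632.4 -42.9 156.2] F [-0.1  0.3 -1.3] w17.3 ff30.0
```

View pics/v4.png

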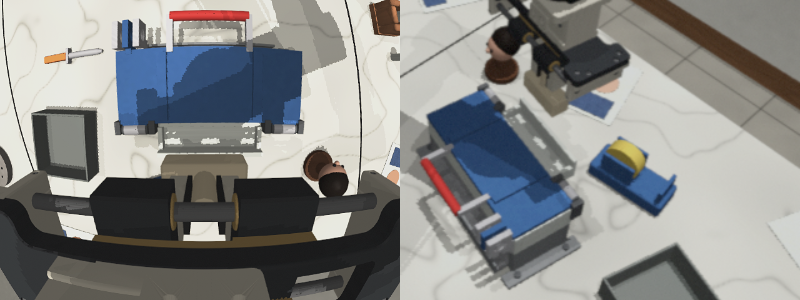

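The sprue is held clear of the empty gutter. It goes into the tub, then I do the full lid cycle.

Run:
```python
from h import *
q=down(YAW+np.pi);T=np.array([605,-303,0])
bot.line_to(T+[0,0,240],300)
bot.line_to(T+[0,0,56],200);rep("tub")
bot.move_gripper(36);bot.pause(.3);bot.line_to(T+[0,0,220],300);rep("dropped")
bot.move_ptp(M(-92,0,190),qx(1));bot.line_to(bar(0),130)
bot.move_gripper(0,15);bot.pause(.1);rep("grip")
def back():
    a=swing(0,1.85,13)
    if a>1.8: swing(1.85,2.0,9,.025,50)
    print(angle());rep()
def shut(a=1.95): swing(a,0,14);swing(0,-.03,10,.015,40);print(angle());rep()
back()
if angle()[0]>1.88:
    shut();back();snap("side","s5")
```

```text
tub t34.4 [ 606.1 -302.9   57.4] F [ 0.2  0.5 -0.9] w17.4 ff30.0
dropped t36.0 [ 604.9 -302.8  220.6] F [-0.5 -0.7 -0.6] w36.1 ff0.0
grip t38.7 [472.1  -4.9  91.4] F [-0.7 -0.1  4.8] w13.2 ff15.0
[(np.float64(0.12), np.float64(-0.1)), (np.float64(0.25), np.float64(0.4)), (np.float64(0.37), np.float64(0.5)), (np.float64(0.49), np.float64(-1.6)), (np.float64(0.62), np.float64(0.3)), (np.float64(0.74), np.float64(0.6)), (np.float64(0.86), np.float64(1.2)), (np.float64(0.99), np.float64(0.8)), (np.float64(1.11), np.float64(0.7)), (np.float64(1.23), np.float64(-0.3)), (np.float64(1.36), np.float64(-1.4)), (np.float64(1.48), np.float64(-2.0)), (np.float64(1.6), np.float64(-2.6)), (np.float64(1.73), np.float64(-3.3)), (np.float64(1.85), np.float64(-2.7))]
[(np.float64(1.88), np.float64(-0.6)), (np.float64(1.9), np.float64(1.2)), (np.float64(1.92), np.float64(-0.8)), (np.float64(1.95), np.float64(-1.1)), (np.float64(1.98), np.float64(16.8))]
(np.float64(1.9551832161291007), np.float64(147.15713792544898))
 t44.5 [671.4 -43.1 227.4] F [-14.6   0.2   9.1] w13.6 ff15.0
[(np.float64(1.82), np.fl
[... 930 characters left out ...]
0.2)), (np.float64(0.74), np.float64(-0.4)), (np.float64(0.86), np.float64(-0.9)), (np.float64(0.99), np.float64(-1.1)), (np.float64(1.11), np.float64(-0.7)), (np.float64(1.23), np.float64(-1.5)), (np.float64(1.36), np.float64(-1.2)), (np.float64(1.48), np.float64(-1.6)), (np.float64(1.6), np.float64(-1.8)), (np.float64(1.73), np.float64(-2.6)), (np.float64(1.85), np.float64(-3.1))]
[(np.float64(1.88), np.float64(-0.1)), (np.float64(1.9), np.float64(1.0)), (np.float64(1.92), np.float64(0.0)), (np.float64(1.95), np.float64(-1.6)), (np.float64(1.98), np.float64(16.5))]
(np.float64(1.9553870930169808), np.float64(147.11397807964502))
 t55.4 [671.4 -43.2 227.4] F [-14.7   0.4   8.2] w13.2 ff15.0
```

The lid now swings freely both ways and is right back. Next I release it, snap the open mould and fetch the drift.

Run:
```python
from h import *
bot.move_gripper(40);p=bar(1.95);bot.line_to(p+[0,0,75],200)
q=down(.785);d=np.array([466.3,375.2,0])
bot.move_gripper(56,60)
bot.move_ptp(d+[0,0,290],q);bot.pause(.2)
t,_=snap("top","t6");snap("wrist","w6");rep()
cv2.imwrite("pics/v5.png",np.vstack([cv2.resize(t[190:320,290:470],(800,400)[0:2]) if 0 else cv2.resize(t[190:320,290:470],(480,347)),cv2.resize(load("w6"),(480,250))])[:,:,::-1])
```

```text
t59.3 [466.6 374.8 289.9] F [-0.  -0.1  0.4] w56.2 ff0.0
```

View pics/v5.png

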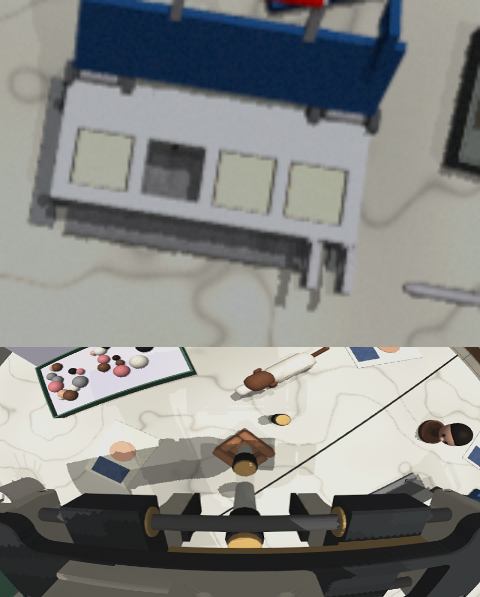

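The top view shows plinths in bores 1, 3 and 4 counted from +y, with the second one empty. In the wrist view the drift in its holder is near the image centre, as expected. Now I check the numbers and grasp it.

Run:
```python
from h import *
inv=lambda p:np.round(R.from_euler('z',-YAW).apply(p-O),1)
t=load("t6")
b=blobs(t,(18,15,120),(40,90,255),150,(305,230,430,285));show(b)
for a,c in b[:4]:
    print(inv(onz("top",cv2.minAreaRect(c)[0],100)))
for x,y in((102,160),(174,170),(244,182),(316,193)): print("eye",inv(onz("top",(290+x/2.667,190+y/2.669),101)))
st=bot.read_state();w=load("w6")
for a,c in blobs(w,(10,80,50),(30,255,255),60,(250,150,400,300)):
    r=cv2.minEnclosingCircle(c);print(int(a),np.round(r[0]),round(r[1]),np.round(onz("wrist",r[0],175,st),1))
```

```text
377 [381.1 257.9] [20.2 20.5] 8 [[370, 267], [373, 246], [393, 249], [390, 270]]
376 [407.8 262.2] [20.2 20.5] 8 [[396, 271], [399, 251], [419, 253], [416, 274]]
371 [327.9 249.4] [20.1 20.7] 9 [[316, 258], [320, 238], [339, 241], [336, 261]]
[-10.7 -27.2 100. ]
[-10.3 -85.2 100. ]
[-11.5  88.6 100. ]
eye [-12.5  87.6 101. ]
eye [-10.9  29.  101. ]
eye [-11.2 -28.1 101. ]
eye [-10.4 -86.6 101. ]
2645 [325. 198.] 42 [484.4 394.5 175. ]
712 [326. 232.] 16 [466.  375.1 175. ]
```

Run:
```python
from h import *
d=np.array([466.2,375.1,0]);
bot.line_to(d+[0,0,200],200);bot.line_to(d+[0,0,121],100);rep("at")
bot.move_gripper(0,60);bot.pause(.2);rep("grip")
z0=bot.read_state()["tcp_pos"][2];np.save("g.npy",bot.read_state()["tcp_pos"])
bot.line_to(d+[0,0,150],80);rep("lift");bot.line_to(d+[0,0,262],200)
q=down(YAW+np.pi)
bot.move_ptp(M(-10.5,88,262),q);rep()
def push(y):
    bot.line_to(M(-10.5,y,230),200);f0=F()[2];l=[]
    bot.line_to(M(-10.5,y,210),80)
    for z in(203,195,185,175,165,158,153,150):
        bot.line_to(M(-10.5,y,z),60);l.append((z,round(F()[2]-f0,1)))
        if l[-1][1]>40:break
    print(y,l);rep();bot.line_to(M(-10.5,y,230),250)
push(87.8)
s,_=snap("side","s7");t,_=snap("top","t7")
cv2.imwrite("pics/v6.png",np.hstack([cv2.resize(s[130:370,240:480],(400,400)),cv2.resize(t[150:330,280:460],(400,400))])[:,:,::-1])
```

```text
at t60.8 [466.6 375.5 121.7] F [0.3 0.9 0.3] w56.2 ff0.0
grip t61.6 [466.3 375.1 121.2] F [ 0.3 -0.6  2.3] w27.6 ff60.0
lift t62.1 [466.  375.1 150. ] F [-0.2 -0.1 -2. ] w27.3 ff60.0
 t65.8 [568.2  66.5 262. ] F [-0.1  0.5 -2.4] w26.6 ff60.0
87.8 [(203, np.float64(0.4)), (195, np.float64(1.6)), (185, np.float64(-0.6)), (175, np.float64(-1.4)), (165, np.float64(-1.2)), (158, np.float64(-1.0)), (153, np.float64(-0.6)), (150, np.float64(-1.3))]
 t68.8 [568.1  66.1 149.8] F [-0.5  0.3 -2.4] w27.4 ff60.0
```

View pics/v6.png

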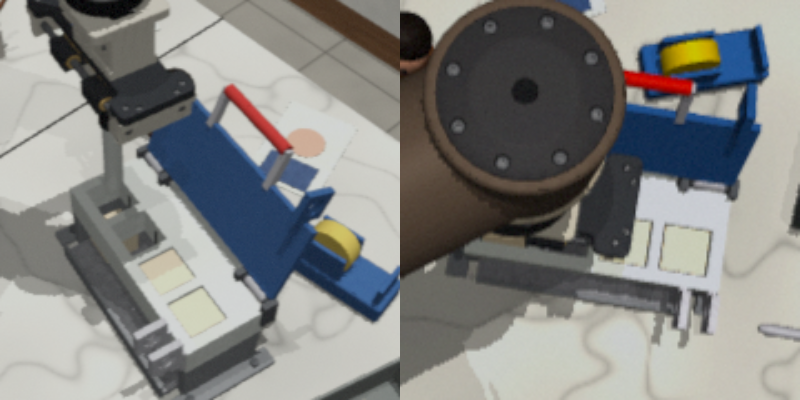

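Run:
```python
from h import *
def proj(n,p):
    c=bot.get_calibration(n);v=(np.array(c["view"])@np.r_[p,1])[:3];return np.array([c["cx"]+c["fx"]*v[0]/-v[2],c["cy"]-c["fy"]*v[1]/-v[2]])
print("tip",proj("side",M(-10.5,87.8,124)),"bore",proj("side",M(-10.5,87.8,102)))
s=load("s7")[200:310,270:380];x0,y0=270,200
k=cv2.resize(s,(600,600),interpolation=0);k=np.clip(k.astype(int)*1.4,0,255).astype(np.uint8)
for p in(M(-10.5,87.8,124),):
    u=(proj("side",p)-[x0,y0])*600/110;cv2.circle(k,tuple(int(a) for a in u),4,(255,0,0),-1)
for z in(100,42):
    u=np.array([(proj("side",M(-10.5+a*22,87.8+b*22,z))-[x0,y0])*600/110 for a,b in((1,1),(1,-1),(-1,-1),(-1,1))]).astype(int);cv2.polylines(k,[u],True,(0,255,0) if z==100 else (255,0,255))
cv2.imwrite("pics/v7.png",k[:,:,::-1])
```

```text
tip [306.68043302 239.69639791] bore [306.98470331 246.8973369 ]
```

View pics/v7.png

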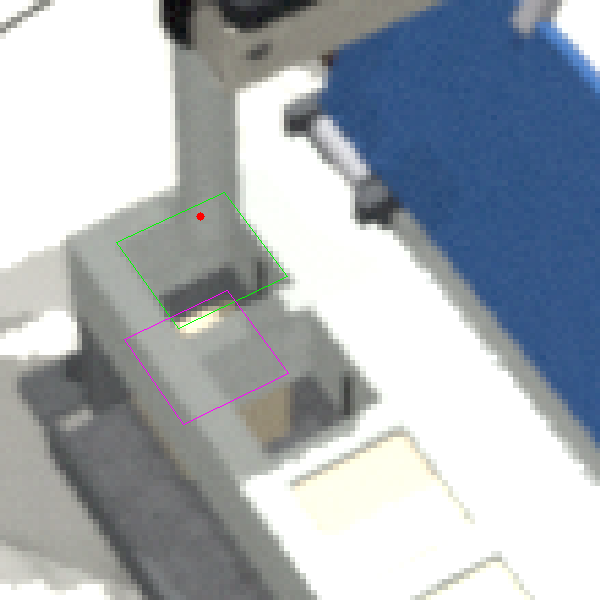

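Bore 1 is empty and cream shows in the tray below, so that push worked and the drift tip is where it should be. Next I push out the other two and return the drift.

Run:
```python
from h import *
def push(y):
    bot.line_to(M(-10.5,y,230),200)
    bot.line_to(M(-10.5,y,210),100)
    for z in(190,170,158,150):
        bot.line_to(M(-10.5,y,z),60)
        if F()[2]>40:print("stuck");break
    rep(y);bot.line_to(M(-10.5,y,230),250)
push(-28.2);push(-86.2)
bot.line_to(M(-10.5,0,262),250)
d=np.array([466.2,375.1,0])
bot.move_ptp(d+[0,0,262],down(.785));bot.pause(.2);rep("over")
im,st=snap("wrist","w8");t,_=snap("top","t8");s,_=snap("side","s8")
cv2.imwrite("pics/v8.png",np.vstack([np.hstack([cv2.resize(t[190:320,290:470],(400,289)),cv2.resize(s[200:330,270:450],(400,289))]),cv2.resize(im[100:340,120:520],(800,300))])[:,:,::-1])
```

```text
-28.2 t72.0 [546.3 -47.9 149.5] F [ 0.1 -0.1 -1.8] w26.9 ff60.0
-86.2 t74.9 [ 535.5 -104.9  149.5] F [-0.4 -0.3 -1.9] w27.3 ff60.0
over t78.9 [466.3 375.  262. ] F [-0.4 -1.  -2.4] w27.0 ff60.0
```

View pics/v8.png

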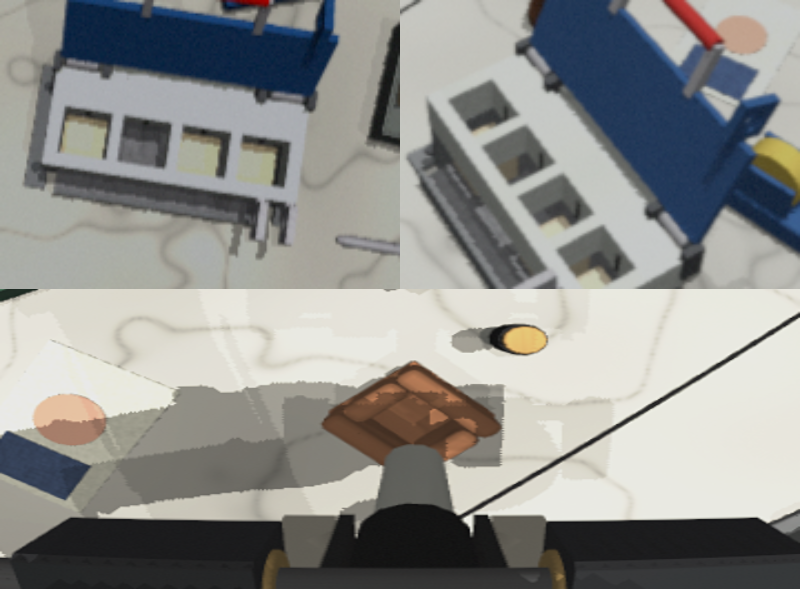

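All three plinths lie in the tray. The holder's well is right under the drift.

Run:
```python
from h import *
st=bot.read_state();print("stand",onz("wrist",(325.5,211),70,st))
d=np.array([466.2,375.1,0])
bot.line_to(d+[0,0,190],200)
for z in(165,145,130,124,122,121,120):
    bot.line_to(d+[0,0,z],60);f=F()
    if f[2]>4 or np.hypot(f[0],f[1])>10: break
rep("in")
bot.move_gripper(56);bot.pause(.2);bot.line_to(d+[0,0,290],200)
bot.pause(.2);im,st=snap("wrist","w9")
b=[(int(a),np.round(onz("wrist",cv2.minEnclosingCircle(c)[0],175,st),1)) for a,c in blobs(im,(10,80,50),(30,255,255),60,(250,150,400,300))];print(b)
# shut lid
bot.move_ptp(bar(1.95)+[0,0,75],qx(1));bot.move_gripper(40,15)
bot.line_to(bar(1.95),120);bot.move_gripper(0,15);bot.pause(.1);rep("bar")
swing(1.95,0,14);swing(0,-.03,10,.015,40);print(angle());rep("shut")
bot.move_gripper(32);bot.line_to(M(-92,0,260),250)
bot.move_ptp(M(-70,-200,300),qx(1));bot.pause(.2)
s,_=snap("side","s9");t,_=snap("top","t9");w,_=snap("wrist","w10");rep()
cv2.imwrite("pics/v9.png",np.hstack([cv2.resize(w,(400,300)),cv2.resize(s[130:370,130:450],(400,300))])[:,:,::-1])
```

```text
stand [464.74048577 375.18329893  70.        ]
in t82.0 [466.6 375.4 121.2] F [-2.  -1.1  5.9] w26.9 ff60.0
[(2644, array([484.4, 394.8, 175. ])), (709, array([465.9, 375.1, 175. ]))]
bar t87.9 [671.2 -42.7 228.9] F [0.2 0.5 2.3] w13.5 ff15.0
[(np.float64(1.82), np.float64(-2.6)), (np.float64(1.69), np.float64(-2.0)), (np.float64(1.56), np.float64(-2.2)), (np.float64(1.43), np.float64(-1.9)), (np.float64(1.3), np.float64(-3.1)), (np.float64(1.17), np.float64(-3.0)), (np.float64(1.04), np.float64(-2.8)), (np.float64(0.91), np.float64(-3.6)), (np.float64(0.78), np.float64(-3.1)), (np.float64(0.65), np.float64(-2.5)), (np.float64(0.52), np.float64(-4.0)), (np.float64(0.39), np.float64(-4.3)), (np.float64(0.26), np.float64(-4.6)), (np.float64(0.13), np.float64(-4.0)), (np.float64(0.0), np.float64(-4.7))]
[(np.float64(-0.02), np.float64(4.9)), (np.float64(-0.03), np.float64(13.8))]
(np.float64(-0.018751739779963292), np.float64(147.66408119911063))
shut t93.0 [472.2  -5.1  88.2] F [-2.6  1.2 13.8] w13.6 ff15.0
 t95.6 [ 456.4 -204.9  299.9] F [-0.1  0.9  0.1] w31.7 ff0.0
```

View pics/v9.png

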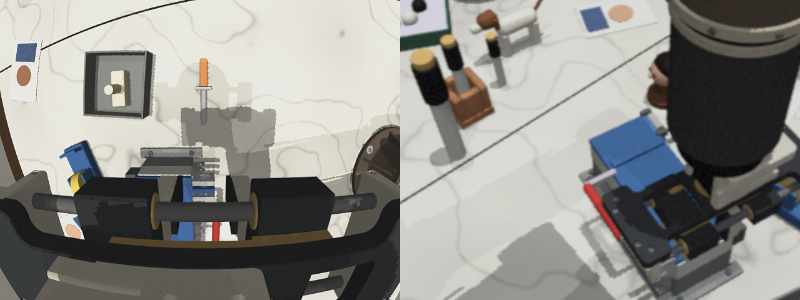

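The lid is shut, the drift stands in its holder and the sprue is in the tub. The pin lies on the bench at about wrist (203,90) of this half-size picture. I measure it close up and pick it up.

```bash
cat >> h.py <<'E'
def findpin():
    im,st=snap("wrist","pin")
    b=blobs(im,(8,120,80),(22,255,255),150)
    P=np.array([onz("wrist",p,13,st)[:2] for p in b[0][1][:,0]],np.float32)
    c,wh,a=cv2.minAreaRect(P)
    bx=cv2.boxPoints((c,wh,a));e=[bx[1]-bx[0],bx[2]-bx[1]];e=max(e,key=np.linalg.norm)
    # tip direction: steel side; decide by mould +y
    ang=np.arctan2(e[1],e[0]);yd=R.from_euler('z',YAW).apply([0,1,0])
    if e@yd[:2]<0: ang+=np.pi
    return np.array(c),np.array(wh),ang-np.pi/2  # yaw of pin's +y minus 90deg
E
python3 - <<'E'
from h import *
bot.move_ptp(M(-70,-290,180),qx(1));bot.pause(.3)
c,wh,a=findpin();print(c,wh,a,"expected",M(-70,-290)[:2],YAW)
E
```

```text
[439.89685059 -95.06533813] [ 23.34428406 436.9274292 ] -1.75324 expected [ 439.50586188 -294.03041108] -0.187
```

Run:
```python
from h import *
im=load("pin");show(blobs(im,(8,120,80),(22,255,255),60))
show(blobs(im,(8,190,140),(20,255,255),60))
cv2.imwrite("pics/pv.png",im[:,:,::-1])
```

```text
3578 [353.  384.3] [ 22.8 356. ] 88 [[175, 379], [531, 367], [531, 389], [176, 402]]
809 [326. 211.] [14. 58.] 0 [[319, 240], [319, 182], [333, 182], [333, 240]]
83 [244.8 323.4] [ 5.3 29.1] 4 [[241, 338], [243, 309], [248, 309], [246, 338]]
72 [244.6 356.7] [20.   5.4] 78 [[240, 347], [245, 346], [249, 366], [244, 367]]
68 [408.6 353.8] [ 5.4 25.3] 9 [[404, 366], [408, 341], [413, 342], [409, 367]]
```

View pics/pv.png

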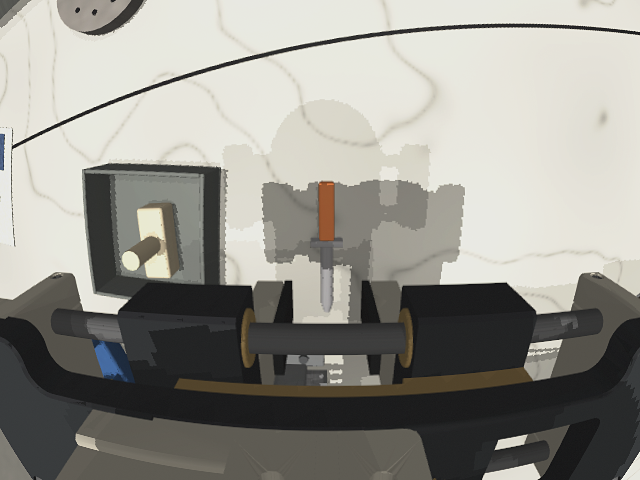

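The wrist view shows the pin lying straight, its orange handle at (326,211), collar at (327,243) and tip at (327,310). The sprue is in the tub.

```bash
sed -i 's/(22,255,255),150)$/(22,255,255),150,(150,60,500,300))/' h.py
python3 - <<'E'
from h import *
inv=lambda p:np.round(R.from_euler('z',-YAW).apply(np.r_[p[:2],0]-O),1)
c,wh,a=findpin();print(c,wh,a,inv(c))
assert 45<max(wh)<66 and min(wh)<22
q=down(a-np.pi/2);bot.move_gripper(40,40)
p=np.r_[c,0];
bot.line_to(p+[0,0,70],150,q);bot.line_to(p+[0,0,12],120);bot.line_to(p+[0,0,3],40);rep("at")
bot.move_gripper(0,40);bot.pause(.2);rep("grip")
bot.line_to(p+[0,0,60],120);bot.pause(.2);rep("up")
yd=R.from_euler('z',YAW).apply([0,1,0]);H=np.array([466.3,-161.7,0])
bot.line_to(H-135*yd+[0,0,102],150,qx(1));bot.line_to(H-90*yd+[0,0,102],150);bot.pause(.3);rep("pre")
w,st=snap("wrist","w11");s,_=snap("side","s11")
cv2.imwrite("pics/v11.png",np.hstack([cv2.resize(w[180:420,210:450],(400,400)),cv2.resize(s[270:390,310:430],(400,400))])[:,:,::-1])
E
```

```text
[ 440.20831299 -298.08059692] [53.56269073 13.41566944] -0.18168187 [ -68.6 -293.8    0. ]
at t99.0 [ 440.1 -298.1    3. ] F [-0.3  0.2  0.9] w40.0 ff0.0
grip t99.8 [ 440.3 -298.1    3.1] F [-0.2  0.7  0.3] w13.6 ff40.0
up t100.6 [ 439.6 -297.9   59.1] F [-0.8 -0.3 -1.2] w13.4 ff40.0
pre t101.8 [ 449.4 -250.5  101.8] F [-0.7  0.3 -1.3] w13.8 ff40.0
```

View pics/v11.png

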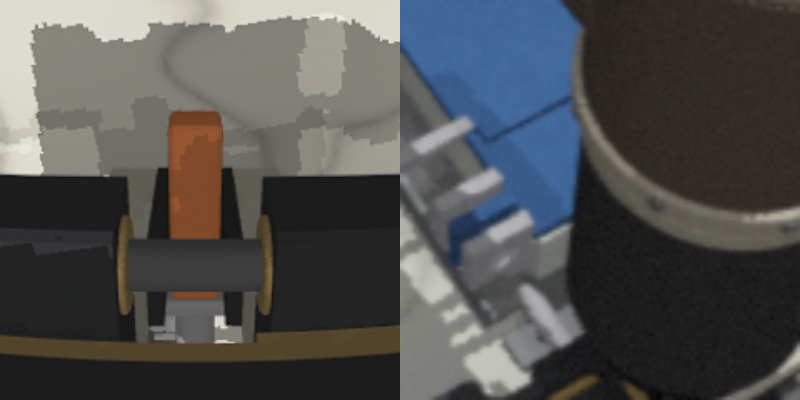

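The pin is held straight in line with the eyelets, its tip just short of the outer lug. I insert it in steps, watching the force.

Run:
```python
from h import *
yd=R.from_euler('z',YAW).apply([0,1,0]);H=np.array([466.3,-161.7,0])
f0=R.from_euler('z',-YAW).apply(F());st=[]
for s in list(range(-85,-9,5))+list(range(-9,12,1)):
    bot.line_to(H+s*yd+[0,0,102],60 if s<-9 else 25)
    f=R.from_euler('z',-YAW).apply(F())-f0;st.append((s,np.round(f,1).tolist()))
    if f[1]<-9 or np.hypot(f[0],f[2])>14: break
print(st);rep()
```

```text
[(-85, [-0.4, -0.6, 1.7]), (-80, [-2.3, -1.7, 0.8]), (-75, [-0.3, -1.3, 0.4]), (-70, [-1.0, -1.6, 0.9]), (-65, [-0.4, -0.3, 1.2]), (-60, [-0.4, -0.4, 0.5]), (-55, [-0.7, -0.9, 0.7]), (-50, [-0.4, -0.9, 0.8]), (-45, [-0.8, 0.3, 0.5]), (-40, [-0.7, 0.7, 2.0]), (-35, [-0.5, 0.4, 0.4]), (-30, [0.4, -1.8, 0.7]), (-25, [-1.3, -0.8, 1.2]), (-20, [-0.7, -0.7, 0.7]), (-15, [-0.9, -1.0, 0.8]), (-10, [-1.2, -1.1, 0.3]), (-9, [-1.7, -0.4, 1.4]), (-8, [-0.6, -1.3, 0.8]), (-7, [-0.6, -1.0, 0.9]), (-6, [-0.6, -1.5, 1.3]), (-5, [-0.7, -1.2, 0.5]), (-4, [-1.3, -1.3, 0.3]), (-3, [-0.0, -5.9, 1.1]), (-2, [-0.6, -10.7, 0.9])]
 t107.9 [ 465.4 -164.8  102.1] F [-1.7 -9.8 -0.6] w13.8 ff40.0
```

Collar contact came at about -3.5 mm, which matches the handle-centred grip, so the pin is home. I release it and check.

Run:
```python
from h import *
bot.move_gripper(36);bot.pause(.2)
p=bot.read_state()["tcp_pos"];bot.line_to(np.r_[p[:2],260],200);bot.line_to([430,-330,330],250);bot.pause(.5)
t,_=snap("top","t12");s,_=snap("side","s12");rep()
a=cv2.resize(t[185:345,150:540],(800,328));b=cv2.resize(s[130:450,130:530],(400,272)) 
c=cv2.resize(t[270:310,370:460],(400,272),interpolation=0)
cv2.imwrite("pics/v12.png",np.vstack([a,np.hstack([b,c])])[:,:,::-1])
bl=blobs(t,(10,170,120),(20,255,255),20,(390,250,480,330));show(bl)
show(blobs(load("top0"),(10,170,120),(20,255,255),20,(390,250,480,330)))
```

```text
t111.1 [ 430.1 -329.9  330. ] F [0.3 0.7 0.6] w35.9 ff0.0
129 [437.8 294.5] [24.5  6.5] 9 [[425, 296], [426, 289], [450, 293], [449, 300]]
119 [437.9 294.1] [24.8  5.8] 9 [[425, 295], [426, 289], [451, 293], [450, 299]]
```

View pics/v12.png

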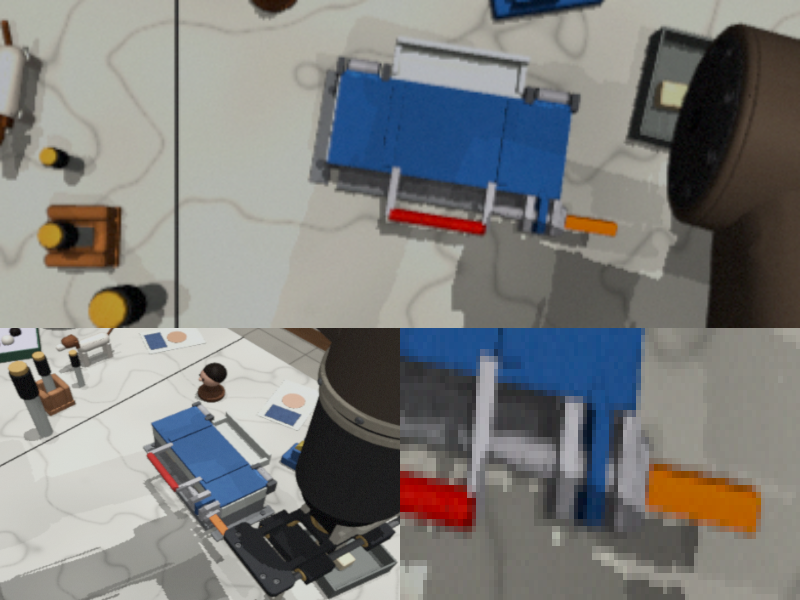

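The top view shows the handle at (437.8,294.5), within a pixel of its locked position at the start. The shank passes through all three eyelets, the lid is shut, the sprue is in the tub and the drift is in its holder.

```bash
python3 -c "
from plant import bot
print(bot.close_job())"
```

```text
the job is handed in; nothing more can be done
None
```

The job is handed in: the lid bound at about 1.4 rad, so I moved the sprue to the tub; it then swung right back, shut and right back, the drift pushed out all three plinths and is back in its holder, and the lid is shut with the pin home through the three eyelets.

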